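# Fit the keyed rotor on the centrifuge spindle

## Task

Fit the twelve-place rotor on the drive spindle of the open centrifuge: lift it by its knob, lower it over the shaft, turn it with a light touch until its keyways find the key, and lower it under control fully home on the spindle's shoulder, then let go. Never force it down while it stands on the key, nor on round once the key has caught, and do not let it drop; leave the other rotor and everything else on the bench where it is.

Things in the scene. Friction and masses are not known exactly. Their poses are not given: they have to be found in the camera images.
- rotor: Twelve-place fixed-angle rotor, plain aluminium, standing on the bench; 0.34 to 0.59 kg, 110 mm in diameter, 82 mm high with its knob. Origin: centre of its underside, z up along its axis. Rim 38 mm above the underside; inside it a shallow dish with 12 small tube mouths. The underside has a round bore, 20 mm in diameter and 37 mm deep, with two opposite keyways along the rotor's own x axis.
- knob (a point): Grip point on the rotor's axis, 66 mm above its underside: the middle of the upper part of its round knurled dark knob, 26 mm in diameter, which runs from 44 to 82 mm above the underside. A 38 mm wide boss stands below the knob, up to 38 mm.
- rib (a point): Top of one of two small raised ribs (14 x 5 mm, 3 mm proud) on the rotor's rim, 47 mm from the axis on its own -x side; the other is opposite (+x). Each stands over one of the two keyways in the bore, which are 8 mm wide, reach 16 mm from the axis and run the full depth of the bore. Either way round fits.
- centrifuge: White benchtop centrifuge, fixed: 260 mm deep (x) by 220 mm wide (y), deck and panel up to 113 mm high. Origin: centre of its underside; its front is its own -x side. The clear lid stands open at its back (+x), leaning backwards, up to 315 mm above the bench. In the deck, centred over the origin, is the open bowl, 147 mm in diameter, its lip 111 mm above the bench.
- seat (a point): Centre of the spindle's shoulder (44 mm in diameter) in the bowl, on the spindle's upright axis, 62 mm above the bench. The rotor's origin lies here when it is fully home. The spindle is stiff to turn (about 0.4 N m): light rubbing does not turn it. The drive stands on soft rubber mounts: it gives about 1 mm for every 8 N pushed down, up to 6 mm.
- shaft_end (a point): Top of the spindle's shaft, 34 mm above the shoulder. Shaft 18 mm in diameter, top 6 mm coned. A straight cross key, 6 mm wide, stands out on both sides, to 14.5 mm from the axis; its flat top is 18 mm above the shoulder, and a rotor not lined up (within about 4 degrees) stands level on it. The drive stops anywhere: the key may lie at any angle, and this is not measured.
- swing_rotor: Another rotor, to be left alone: a steel swing-out cross with four round buckets, 142 mm across, 70 mm high, with a 20 mm knob. Origin: centre of its underside.
- rotor_lid: Grey rotor lid lying on the bench, 100 mm in diameter, 27 mm high with its small knob. Origin: centre of its underside. Leave alone.
- tip_box: Yellow pipette-tip box, 125 x 85 mm, 55 mm high. Origin: centre of its underside. Leave alone.
- petri_dishes: Two clear dishes stacked, 60 mm in diameter, 30 mm high. Origin: centre of the underside. Leave alone.
- tube_rack: White rack with capped tubes, 70 x 160 mm, 74 mm high. Origin: centre of its underside. Leave alone.
- hex_key: T-handled hex key lying flat, handle 100 mm, blade 110 mm along its own +y, 12 mm high. Origin: on the bench under the middle of the handle. Leave alone.
- timer: White bench timer, 50 x 75 mm, 22 mm high. Origin: centre of its underside. Leave alone.
- spray: White bottle, 64 mm in diameter, 150 mm high. Origin: centre of its underside. Leave alone.

How it is judged (in metres and radians):
On the way, in this order (a step that is already met when the one before it is completed fails the run):
1. the rotor is lifted clear of the bench (height (world z) of rotor above 0.04 m), for 0.1 s.
2. the rotor's bore is over the end of the shaft (horizontal distance between rotor and seat below 0.004 m and z of rotor in the frame of seat below 0.029 m), for 0.1 s.
At the end, for the whole second after the job is handed in: The twelve-place rotor sits upright and still on the spindle, its keyways over the key and its underside down on the shoulder (within 2.5 mm of home, within 3 mm of the axis), and it has been let go (horizontal distance between rotor and seat below 0.003 m and z of rotor in the frame of seat between -0.003 and 0.0025 m and angle between rotor's own z axis and vertical below 0.05 rad and linear speed of rotor below 0.02 m/s and angular speed of rotor below 0.2 rad/s); the robot touches nothing.
It fails at once if the rotor is forced or dropped on the spindle or the centrifuge (contact above 25 N) (contact force between rotor and centrifuge above 25 N).
It fails at once if the other rotor or another thing on the bench is pushed more than 30 mm from its place (distance of any of swing_rotor, rotor_lid, tip_box, petri_dishes, tube_rack, hex_key, timer, spray from where it was at the start of the episode above 0.03 m).
It also fails if it takes over 64 s, if anything falls off the work surface, if the arm or the gripper's body presses on something with over 40 N, if the wrist force passes 120 N, or if a joint passes its speed limit or range.

## Robot

A 6-joint arm with a two-finger parallel gripper is mounted at the origin on the work surface. World frame = base frame: x ahead of the robot, y to its left, z up, the work surface at z = 0. Lengths are in m, angles in degrees, forces in N, time in s.
With the tool pointing down it reaches from about 0.3 to 0.75 m from the base axis. Payload 8.5 kg.
Tool frame: the origin (TCP) lies between the finger pads; the fingertips stand ahead of it and the grasp point (between the pads) lies 8 mm behind it (env.tcp_to_tips is the z of the fingertips in the tool frame, in m); z points along the fingers, x is the direction in which the jaws open and shut, and the axes are right-handed (so a half turn about z gives the same grasp; the last joint's range is limited). The gripper opens to 85 mm and grips with 20 to 120 N. Pads are 22 mm wide; open, the fingers measure 114 mm over their backs; the gripper's body (76 mm by 85 mm) begins 54 mm behind the grasp point. The pads swing forward as they close: fully open they stand 13 mm farther back than shut.
Start: joints at [-87.451, 21.807, 74.336, -0, 83.858, -12.336], TCP at [0.141, -0.532, 0.242] pointing down, gripper open.
Joint ranges: [-178.18, 178.18], [-50.72, 133.34], [12.68, 142.11], [-81.47, 261.47], [9.98, 163.14], [-165.26, 165.26]. Speed limits (degrees/s): [136.94, 136.94, 180, 180, 180, 180].

## Interface

Orientations are given as a 3x3 rotation matrix whose columns are the frame's x, y, z axes.
In Python, from rig import observe, viewer, env gives the robot as it stands.
- The arm moves only by the tool jog_arm, never from a script. Its arguments are lists of equal length, an entry for each row: "dr": the turn, a rotation vector about the tool's x, y, z in rad, a list of three; "slide": the shift along the tool's x, y, z in m, a list of three; "gripper": the opening, from -1 (shut) to 1 (fully open), so that 0 is half open. In form: {"dr": [[rx, ry, rz], ...], "slide": [[dx, dy, dz], ...], "gripper": [gripper, ...]}. A call has exactly 10 rows; each row shifts and turns the commanded pose from where the row before left it, along the tool's axes as they then stand; what a row does not reach is not made up. A row lasts 1/10 s, in which the tool goes at most 50 mm and 8.59 degrees, less where a joint would pass 70% of its speed; a pose out of reach is approached as far as the arm can. A call is refused whole if a number of a shift passes 0.05 or a number of a turn 0.15, either way. A call with a gripper value outside its range is refused whole. The fingers move at their own pace and stop on an object; "force" is the grip in N (left out, the last holds). Time passes only in rows, so rows that do not move let the fingers close, or fill a call up. It gives the time, the measured TCP pose, the force and the opening at its end, in the units of the state.
- observe(): the state, without advancing time (a new reading comes with each control period).
- viewer.get_image(name): name is "scene" or "top" or "wrist"; returns a dict with "pixels" (384x512x3 uint8, blue, green, red), "camera_matrix" (3x3 intrinsics, pixels), "R" (3x3) and "t" (3): a world point X has camera coordinates R X + t. Camera axes: x right, y down, z forward; pixel columns grow to the right and rows downward; lengths in m; the calibration is good to about 2 mm. The wrist camera is an equidistant fisheye: a pixel r from the principal point sees the ray r / f radians off the axis. A picture is of the moment at which its call begins. There is no depth.
- env.close_job(): hands the job in, once; it reports no verdict.
The state is a dict: "time_s": time; "q": joint angles; "qvel": joint speeds; "joint_efforts": joint torques, N m; "position": TCP position; "tool_rot": TCP orientation; "ft_force": force on the tool from outside, world axes, zero at the start; "wrist_torque": the same for the moment, N m; "grip_width": finger opening in m.
Only numpy, scipy, OpenCV 4.12 (cv2) and the standard library are available. Lean on these libraries where they do the work, as an engineer would, in place of code of your own. Each camera call takes 0.05 s, during which the arm holds its last target.

## Working session

There is one attempt and no reset: what is moved stays moved. The work goes in short steps, Python scripts to look and compute and a tool call to move; the robot and the scene stay as the last step left them, time stands still between calls to the robot, and variables do not carry over. Pictures are saved under pics/ and viewed, and the job is handed in when it is done.

Besides the shell and the picture viewer there is one more tool, called after "Emit:" as a command line: name --argument value ..., lists and objects as JSON in quotes. jog_arm: Moves the arm, as the interface text tells. Its arguments: {"type":"object","properties":{"dr":{"type":"array","items":{"type":"array","items":{"type":"number"}}},"slide":{"type":"array","items":{"type":"array","items":{"type":"number"}}},"gripper":{"type":"array","items":{"type":"number"}},"force":{"type":"number"}},"required":["dr","slide","gripper"]}

```bash
ls; mkdir -p pics
cat > h.py <<'E'
from rig import observe, viewer, env
import numpy as np, cv2
def grab(n,tag):
    im=viewer.get_image(n); cv2.imwrite(f'pics/{tag}.png',im['pixels']); np.savez(f'pics/{tag}.npz',**im); return im
E
python3 - <<'E'
from h import *
s=observe()
for k in ['time_s','q','position','tool_rot','ft_force','grip_width']: print(k,np.round(s[k],4).tolist())
print(env.tcp_to_tips)
for n in ['scene','top','wrist']:
    im=grab(n,n+'0'); print(n,np.round(im['camera_matrix'],2).tolist(),np.round(im['R'],3).tolist(),np.round(im['t'],3).tolist())
E
```

```text
pics
time_s 0.0
q [-87.4508, 21.8402, 74.3861, 0.0003, 83.8587, -12.3327]
position [0.1413, -0.5312, 0.2417]
tool_rot [[0.2568, -0.9665, -0.0001], [-0.9665, -0.2568, 0.0015], [-0.0014, -0.0003, -1.0]]
ft_force [1.3295, 0.3797, -0.2253]
grip_width 0.0853
0.011
scene [[474.87, 0.0, 251.8], [0.0, 474.87, 194.25], [0.0, 0.0, 1.0]] [[-0.468, 0.884, -0.016], [0.745, 0.384, -0.545], [-0.475, -0.267, -0.838]] [0.258, -0.359, 1.677]
top [[451.39, 0.0, 253.5], [0.0, 451.39, 196.61], [0.0, 0.0, 1.0]] [[0.005, -1.0, 0.0], [-0.995, -0.005, -0.1], [0.1, 0.0, -0.995]] [-0.012, 0.555, 1.266]
wrist [[297.32, 0.0, 254.76], [0.0, 297.32, 194.04], [0.0, 0.0, 1.0]] [[0.256, -0.967, -0.001], [-0.933, -0.247, 0.26], [-0.252, -0.065, -0.966]] [-0.551, -0.034, 0.377]
```

View pics/scene0.png

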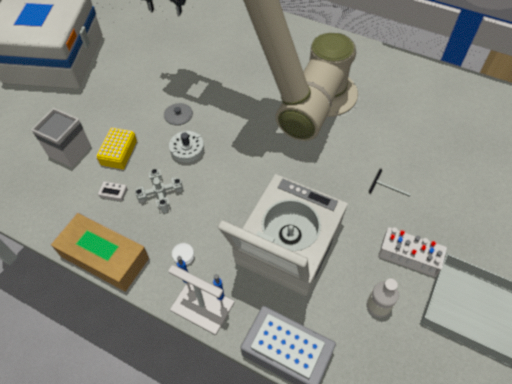

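View pics/top0.png

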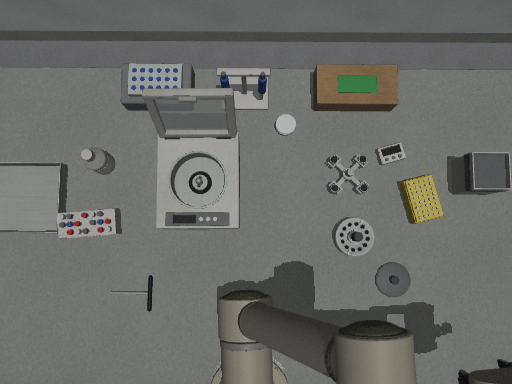

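View pics/wrist0.png

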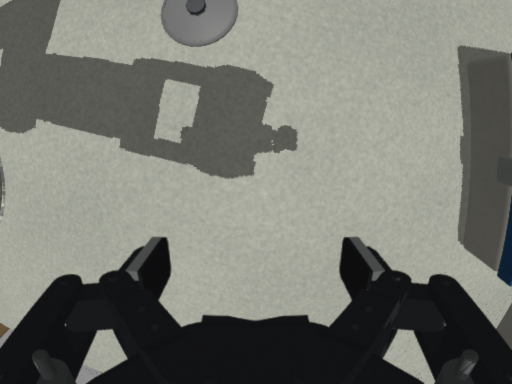

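The top view shows the rotor near (355,237) and the centrifuge bowl near (200,181). The wrist view sees only the lid. I'll zoom the top and scene views on the rotor and spindle.

Run:
```python
from h import *
t=cv2.imread('pics/top0.png'); s=cv2.imread('pics/scene0.png')
z=lambda im,x,y,w,h: cv2.resize(im[y:y+h,x:x+w],(400,300),interpolation=cv2.INTER_CUBIC)
o=np.vstack([np.hstack([z(t,315,207,80,60),z(t,160,151,80,60)]),np.hstack([z(s,146,117,80,60),z(s,250,200,80,60)])])
cv2.imwrite('pics/zoom0.png',o)
def ray(d,u,v,zz):
    K,R,tt=d['camera_matrix'],d['R'],d['t']
    C=-R.T@tt; r=R.T@np.linalg.inv(K)@np.array([u,v,1.]); return C+r*(zz-C[2])/r[2]
d=np.load('pics/top0.npz'); 
print(ray(d,355,237,.038),ray(d,200,181,.07), ray(d,200,181,.111))
```

```text
[ 0.44149005 -0.29516244  0.038     ] [0.59395868 0.14035121 0.07      ] [0.58843907 0.13542591 0.111     ]
```

View pics/zoom0.png

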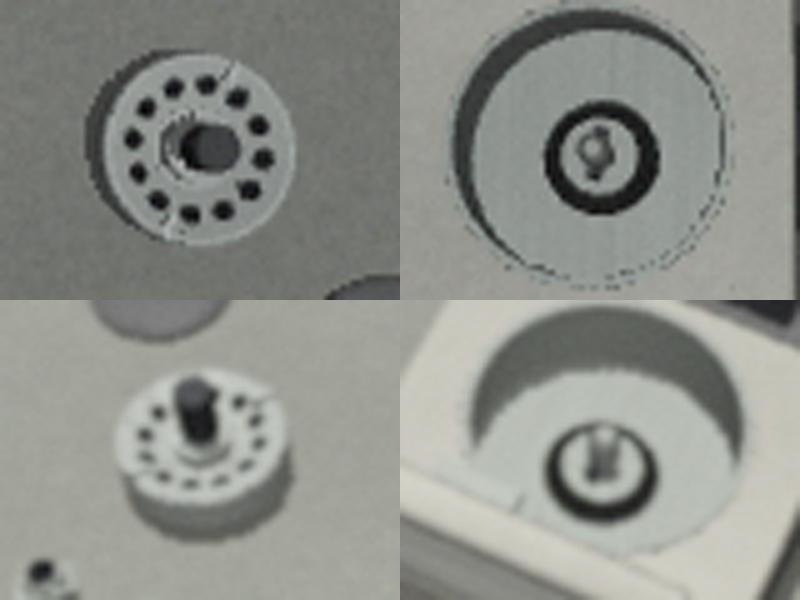

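Emit:
jog_arm --dr '[[0, 0, 0], [0, 0, 0], [0, 0, 0], [0, 0, 0], [0, 0, 0], [0, 0, 0], [0, 0, 0], [0, 0, 0], [0, 0, 0], [0, 0, 0]]' --slide '[[-0.021, -0.036, 0], [-0.021, -0.036, 0], [-0.021, -0.036, 0], [-0.021, -0.036, 0], [-0.021, -0.036, 0], [-0.021, -0.036, 0], [-0.021, -0.036, 0], [-0.021, -0.036, 0], [0, 0, 0], [0, 0, 0]]' --gripper '[1, 1, 1, 1, 1, 1, 1, 1, 1, 1]'

```text
time_s: 1.15
position: [0.3767, -0.2947, 0.2422]
tool_rot: [[0.259, -0.966, -0.0], [-0.966, -0.259, 0.0], [-0.0, 0.0, -1.0]]
ft_force: [-0.4, -0.6, 0.1]
grip_width: 0.0855
```

Run:
```python
from h import *
s=observe()
for k in ['time_s','q','position','tool_rot','ft_force']: print(k,np.round(s[k],4).tolist())
grab('wrist','wrist1')
```

```text
time_s 1.15
q [-52.2498, 14.6171, 85.1665, -0.0174, 80.2316, 22.758]
position [0.3767, -0.2947, 0.2422]
tool_rot [[0.2587, -0.9659, -0.0004], [-0.9659, -0.2587, 0.0], [-0.0001, 0.0004, -1.0]]
ft_force [-0.4075, -0.5504, 0.1148]
```

View pics/wrist1.png

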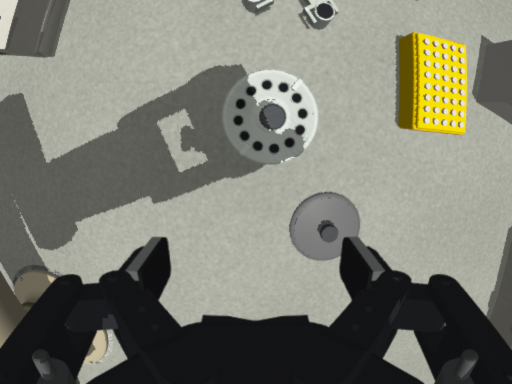

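```bash
cat >> h.py <<'E'
def wray(d,u,v,zz):
    K,R,tt=d['camera_matrix'],d['R'],d['t']
    C=-R.T@tt; x=(u-K[0,2])/K[0,0]; y=(v-K[1,2])/K[1,1]; th=np.hypot(x,y)
    r=R.T@np.array([np.sin(th)*x/th,np.sin(th)*y/th,np.cos(th)]); return C+r*(zz-C[2])/r[2]
def pray(d,u,v,zz):
    K,R,tt=d['camera_matrix'],d['R'],d['t']
    C=-R.T@tt; r=R.T@np.linalg.inv(K)@np.array([u,v,1.]); return C+r*(zz-C[2])/r[2]
def zoom(src,dst,x,y,w,h,k):
    cv2.imwrite(f'pics/{dst}.png',cv2.resize(cv2.imread(f'pics/{src}.png')[y:y+h,x:x+w],None,fx=k,fy=k,interpolation=cv2.INTER_CUBIC))
E
python3 - <<'E'
from h import *
zoom('wrist1','z1',210,60,120,115,5)
im=cv2.imread('pics/wrist1.png'); d=np.load('pics/wrist1.npz')
g=cv2.cvtColor(im,cv2.COLOR_BGR2GRAY)
# knob top: dark-ish disc
roi=g[60:175,210:330]
m=(roi<95).astype(np.uint8)
n,l,st,c=cv2.connectedComponentsWithStats(m)
for i in range(1,n):
    if st[i,4]>15: 
        u,v=c[i]+[210,60]; print(st[i,4],np.round([u,v],1),np.round(wray(d,u,v,.035),4),np.round(wray(d,u,v,.082),4))
E
```

```text
2285 [224.4 130. ] [ 0.4155 -0.2502  0.035 ] [ 0.4189 -0.2542  0.082 ]
61 [266.2  84.4] [ 0.4777 -0.2823  0.035 ] [ 0.4724 -0.2819  0.082 ]
67 [283.1  86.9] [ 0.4801 -0.3013  0.035 ] [ 0.4745 -0.2983  0.082 ]
80 [250.1  90.6] [ 0.4661 -0.2668  0.035 ] [ 0.4625 -0.2685  0.082 ]
63 [296.2  97.7] [ 0.4723 -0.3188  0.035 ] [ 0.4678 -0.3133  0.082 ]
90 [240.3 103.5] [ 0.4492 -0.26    0.035 ] [ 0.4479 -0.2627  0.082 ]
530 [271.6 116.4] [ 0.444  -0.2977  0.035 ] [ 0.4434 -0.2952  0.082 ]
66 [302.1 113. ] [ 0.4573 -0.33    0.035 ] [ 0.4549 -0.3229  0.082 ]
93 [238.  119.9] [ 0.4304 -0.2622  0.035 ] [ 0.4317 -0.2646  0.082 ]
73 [299.4 129.8] [ 0.4379 -0.3322  0.035 ] [ 0.4382 -0.3248  0.082 ]
91 [244.  135.4] [ 0.4151 -0.2733  0.035 ] [ 0.4186 -0.2741  0.082 ]
91 [289.1 142. ] [ 0.4212 -0.3247  0.035 ] [ 0.4238 -0.3184  0.082 ]
88 [257.1 145.5] [ 0.4077 -0.2906  0.035 ] [ 0.4121 -0.289   0.082 ]
90 [273.7 148.2] [ 0.4097 -0.3096  0.035 ] [ 0.4139 -0.3054  0.082 ]
```

View pics/z1.png

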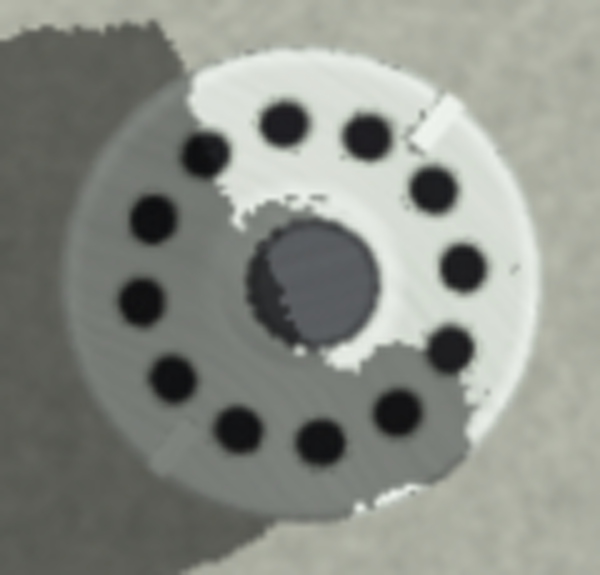

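Run:
```python
from h import *
d=np.load('pics/wrist1.npz')
a=wray(d,297.2,85,.041); b=wray(d,245,150,.041)
print(a,b,(a+b)/2,np.linalg.norm(a-b),np.degrees(np.arctan2(*(a-b)[1::-1])))
print('knob',wray(d,274.2,116.6,.082))
H=[[266.2,84.4],[283.1,86.9],[250.1,90.6],[296.2,97.7],[240.3,103.5],[302.1,113],[238,119.9],[299.4,129.8],[244,135.4],[289.1,142],[257.1,145.5],[273.7,148.2]]
for z in (.028,.035):
    P=np.array([wray(d,*h,z) for h in H]); print(P.mean(0),np.linalg.norm(P[:,:2]-P[:,:2].mean(0),axis=1).mean())
```

```text
[ 0.48591206 -0.31543363  0.041     ] [ 0.39988688 -0.27858176  0.041     ] [ 0.44289947 -0.29700769  0.041     ] 0.09358627825356908 -23.18955085354516
knob [ 0.4439393  -0.29761748  0.082     ]
[ 0.44380011 -0.29634425  0.028     ] 0.03733223303495445
[ 0.44372047 -0.29599647  0.035     ] 0.036574189611778864
```

Emit:
jog_arm --dr '[[0, 0, 0], [0, 0, 0], [0, 0, 0], [0, 0, 0], [0, 0, 0], [0, 0, 0], [0, 0, 0], [0, 0, 0], [0, 0, 0], [0, 0, 0]]' --slide '[[-0.02, -0.013, 0], [-0.04, -0.027, 0], [-0.04, -0.027, 0], [-0.04, -0.027, 0], [-0.04, -0.027, 0], [-0.04, -0.027, 0], [-0.04, -0.027, 0], [-0.04, -0.027, 0], [-0.04, -0.027, 0], [-0.04, -0.027, 0]]' --gripper '[1, 1, 1, 1, 1, 1, 1, 1, 1, 1]'

```text
time_s: 2.2
position: [0.527, 0.1382, 0.2423]
tool_rot: [[0.255, -0.967, 0.0], [-0.967, -0.255, -0.0], [0.0, 0.0, -1.0]]
ft_force: [1.1, -1.6, 0.2]
grip_width: 0.0855
```

Run:
```python
from h import *
grab('wrist','wrist2_'); 
s=observe()
for k in ['time_s','q','position','tool_rot','qvel']: print(k,np.round(s[k],4).tolist())
d=grab('wrist','wrist2'); print(-d['R'].T@d['t'])
```

```text
time_s 2.25
q [2.7634, 21.5221, 74.8632, 0.1489, 83.5697, 77.7554]
position [0.5281, 0.1438, 0.2419]
tool_rot [[0.2587, -0.966, 0.0007], [-0.966, -0.2587, 0.0026], [-0.0024, -0.0013, -1.0]]
qvel [-5.4223, -2.3991, 5.2102, -0.9795, -1.5279, -9.0553]
[0.59110358 0.15894833 0.37254315]
```

View pics/wrist2.png

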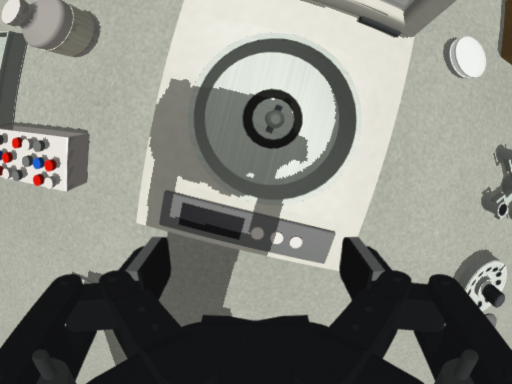

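Run:
```python
from h import *
d=grab('wrist','wrist3'); print(observe()['position'],-d['R'].T@d['t'])
im=d['pixels'][82:154,236:312]
im=cv2.resize(im,None,fx=8,fy=8,interpolation=cv2.INTER_CUBIC).astype(float)
im=np.clip((im-20)*1.6,0,255).astype(np.uint8)
cv2.imwrite('pics/z3.png',im)
```

```text
[0.52678993 0.13851581 0.24169902] [0.59043214 0.15618894 0.37226894]
```

View pics/z3.png

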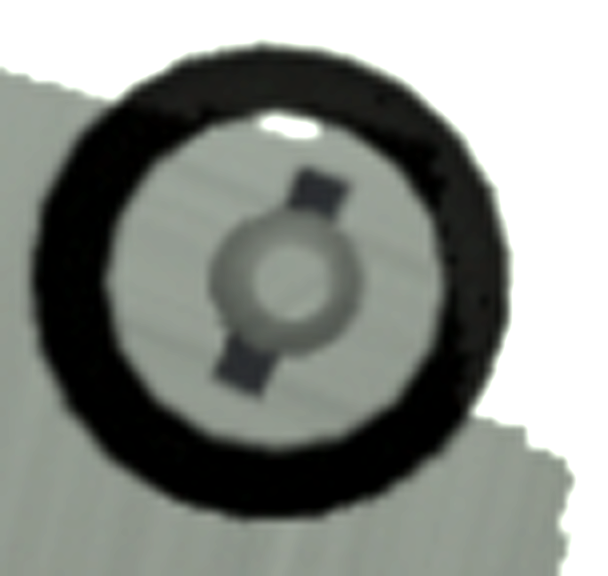

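Run:
```python
from h import *
d=np.load('pics/wrist3.npz')
f=lambda x,y,z: wray(d,236+(x+.5)/8-.5,82+(y+.5)/8-.5,z)
for p,q in [((326,174),(240,388)),((319,193),(246,367))]:
    a=f(*p,.080); b=f(*q,.080); print((a+b)/2,np.linalg.norm(a-b),np.degrees(np.arctan2(*(a-b)[1::-1])))
print(f(291,280,.096),f(285,281,.090),f(276,280,.062))
# black ring centre and bowl floor
im=d['pixels'];g=cv2.cvtColor(im,cv2.COLOR_BGR2GRAY)
print(observe()['tool_rot'].round(4).tolist() if hasattr(observe()['tool_rot'],'round') else observe()['tool_rot'])
```

```text
[0.59369254 0.14100261 0.08      ] 0.02839567490417231 -6.388036290383526
[0.59379132 0.14109111 0.08      ] 0.023224413418590967 -7.246648107587458
[0.59386144 0.14096816 0.096     ] [0.59363183 0.14128653 0.09      ] [0.59376343 0.14096408 0.062     ]
[[0.2587, -0.966, -0.0007], [-0.966, -0.2587, -0.0002], [-0.0, 0.0007, -1.0]]
```

Emit:
jog_arm --dr '[[0, 0, 0], [0, 0, 0], [0, 0, 0], [0, 0, 0], [0, 0, 0], [0, 0, 0], [0, 0, 0], [0, 0, 0], [0, 0, 0], [0, 0, 0]]' --slide '[[0.02, 0.01, 0], [0.044, 0.021, 0], [0.044, 0.021, 0], [0.044, 0.021, 0], [0.044, 0.021, 0], [0.044, 0.021, 0], [0.044, 0.021, 0], [0.044, 0.021, 0], [0.044, 0.021, 0], [0.027, 0.015, 0]]' --gripper '[1, 1, 1, 1, 1, 1, 1, 1, 1, 1]'

```text
time_s: 3.35
position: [0.4395, -0.3021, 0.2422]
tool_rot: [[0.252, -0.968, -0.0], [-0.968, -0.252, -0.001], [0.0, 0.001, -1.0]]
ft_force: [0.6, 0.6, -0.8]
grip_width: 0.0855
```

Emit:
jog_arm --dr '[[0, 0, 0], [0, 0, 0], [0, 0, 0], [0, 0, 0], [0, 0, 0], [0, 0, 0], [0, 0, 0], [0, 0, 0], [0, 0, 0], [0, 0, 0]]' --slide '[[0, 0, 0.02], [0, 0, 0.03], [0, 0, 0.03], [0, 0, 0.03], [0, 0, 0], [0, 0, 0], [0, 0, 0], [0, 0, 0], [0, 0, 0], [0, 0, 0]]' --gripper '[1, 1, 1, 1, 1, 1, 1, 1, 1, 1]'

```text
time_s: 4.35
position: [0.4423, -0.2974, 0.1329]
tool_rot: [[0.257, -0.966, 0.001], [-0.966, -0.257, -0.001], [0.001, -0.0, -1.0]]
ft_force: [-0.3, 0.6, 0.2]
grip_width: 0.0852
```

Run:
```python
from h import *
s=observe()
for k in ['time_s','q','position','tool_rot','ft_force']: print(k,np.round(s[k],4).tolist())
grab('wrist','wrist4')
```

```text
time_s 4.35
q [-46.6486, 26.2446, 86.8738, -0.0005, 66.8304, 28.4567]
position [0.4423, -0.2974, 0.1329]
tool_rot [[0.257, -0.9664, 0.0006], [-0.9664, -0.257, -0.0007], [0.0008, -0.0004, -1.0]]
ft_force [-0.343, 0.6161, 0.2179]
```

View pics/wrist4.png

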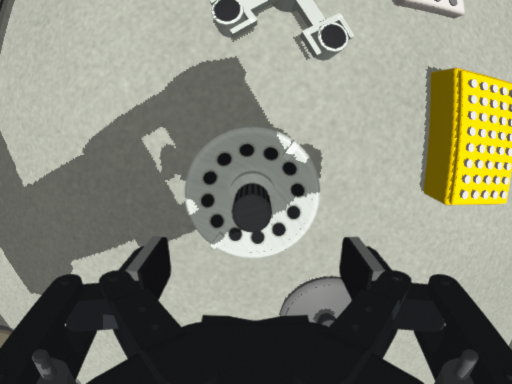

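Run:
```python
from h import *
d=np.load('pics/wrist4.npz')
zoom('wrist4','z4',180,120,150,145,5)
im=cv2.imread('pics/wrist4.png'); g=cv2.cvtColor(im,cv2.COLOR_BGR2GRAY)
H=[]
m=(g[120:262,180:325]<60).astype(np.uint8)
n,l,st,c=cv2.connectedComponentsWithStats(m)
for i in range(1,n):
    if 30<st[i,4]: 
        print(st[i],np.round(c[i]+[180,120],1)); 
        if st[i,4]<250: H.append(c[i]+[180,120])
P=np.array([wray(d,*h,.035) for h in H]); print(len(H),P.mean(0),np.linalg.norm(P[:,:2]-P[:,:2].mean(0),axis=1))
for z in [.082]: print(wray(d,252,215,z))
```

```text
[ 60  24  14  12 136] [246.4 149.6]
[ 84  27  14  13 141] [270.5 153.2]
[ 37  33  14  13 136] [223.9 158.8]
[103  42  13  13 135] [289.1 168.1]
[ 23  52  14  12 129] [209.5 177.5]
[  50   64   42   59 1702] [250.8 211.1]
[111  64  13  12 131] [297.1 189.7]
[ 21  74  13  13 135] [207.1 200. ]
[108  87  11  11 106] [293.1 212. ]
[ 31  95  12  13 127] [216.6 220.7]
[ 93 104  12  11 105] [278.4 229. ]
10 [ 0.45172411 -0.29512546  0.035     ] [0.02972612 0.02972292 0.03179894 0.03182139 0.03531497 0.03513387
 0.038856   0.03884967 0.04171589 0.04172054]
[ 0.4442624 -0.2964813  0.082    ]
```

View pics/z4.png

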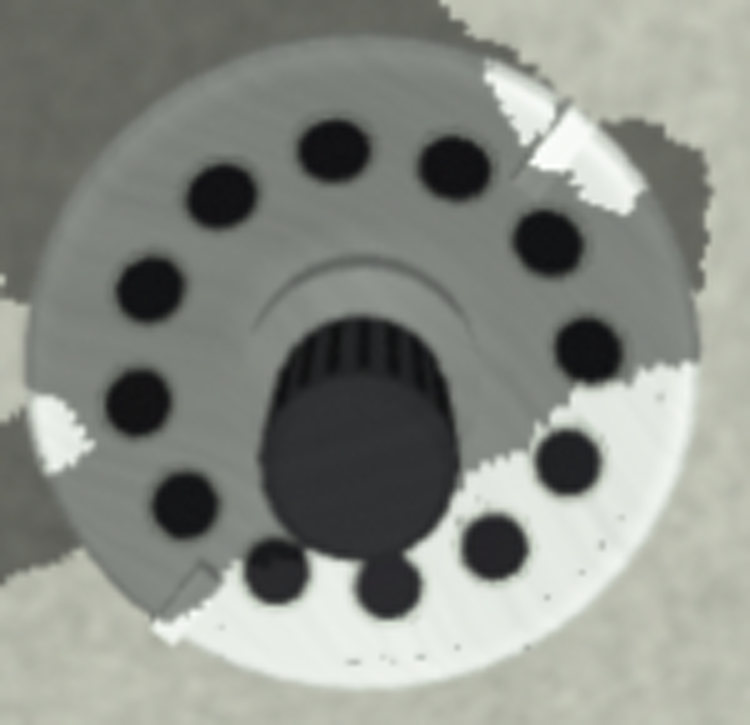

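Emit:
jog_arm --dr '[[0, 0, 0], [0, 0, 0], [0, 0, 0], [0, 0, 0], [0, 0, 0], [0, 0, 0], [0, 0, 0], [0, 0, 0], [0, 0, 0], [0, 0, 0]]' --slide '[[0, -0.0016, 0.01], [0, 0, 0.012], [0, 0, 0.012], [0, 0, 0.012], [0, 0, 0.012], [0, 0, 0.01], [0, 0, 0.006], [0, 0, 0], [0, 0, 0], [0, 0, 0]]' --gripper '[1, 1, 1, 1, 1, 1, 1, 1, 1, 1]' --force 60

```text
time_s: 5.4
position: [0.444, -0.2971, 0.0588]
tool_rot: [[0.257, -0.966, 0.001], [-0.966, -0.257, -0.001], [0.001, -0.0, -1.0]]
ft_force: [-1.1, -0.1, 0.2]
grip_width: 0.0855
```

Run:
```python
from h import *
s=observe()
for k in ['time_s','position','ft_force']: print(k,np.round(s[k],4).tolist())
d=np.load('pics/wrist4.npz')
f=lambda x,y,z: wray(d,180+(x+.5)/5-.5,120+(y+.5)/5-.5,z)
a=f(572,140,.041); b=f(188,598,.041); print((a+b)/2,np.linalg.norm(a-b),np.degrees(np.arctan2(*(a-b)[1::-1])))
print(f(361,462,.082))
grab('wrist','wrist5')
```

```text
time_s 5.4
position [0.444, -0.2971, 0.0588]
ft_force [-1.0894, -0.0994, 0.23]
[ 0.44646838 -0.2971736   0.041     ] 0.09589555799337622 -24.15704356893967
[ 0.44620636 -0.29583922  0.082     ]
```

View pics/wrist5.png

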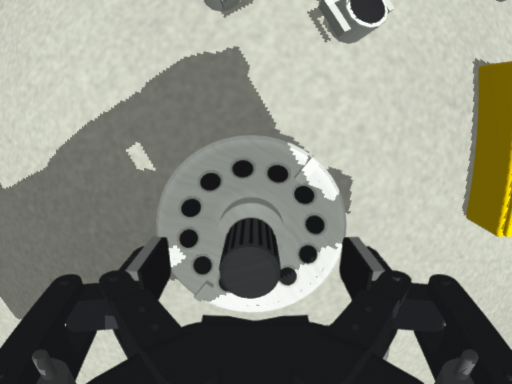

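Emit:
jog_arm --dr '[[0, 0, 0], [0, 0, 0], [0, 0, 0], [0, 0, 0], [0, 0, 0], [0, 0, 0], [0, 0, 0], [0, 0, 0], [0, 0, 0], [0, 0, 0]]' --slide '[[0, -0.001, 0], [0, 0, 0], [0, 0, 0], [0, 0, 0], [0, 0, 0], [0, 0, 0], [0, 0, 0], [0, 0, 0], [0, 0, 0], [0, 0, 0]]' --gripper '[1, -1, -1, -1, -1, -1, -1, -1, -1, -1]' --force 60

```text
time_s: 6.45
position: [0.4446, -0.2965, 0.0583]
tool_rot: [[0.257, -0.966, -0.0], [-0.966, -0.257, 0.0], [-0.0, 0.0, -1.0]]
ft_force: [-2.1, 3.7, 3.9]
grip_width: 0.0246
```

Run:
```python
from h import *
s=observe()
for k in ['time_s','position','ft_force','grip_width']: print(k,np.round(s[k],4).tolist())
d=grab('wrist','wrist6')
zoom('wrist6','z6',150,130,210,190,3.8)
```

```text
time_s 6.45
position [0.4446, -0.2965, 0.0583]
ft_force [-2.08, 3.655, 3.9458]
grip_width 0.0246
```

View pics/z6.png

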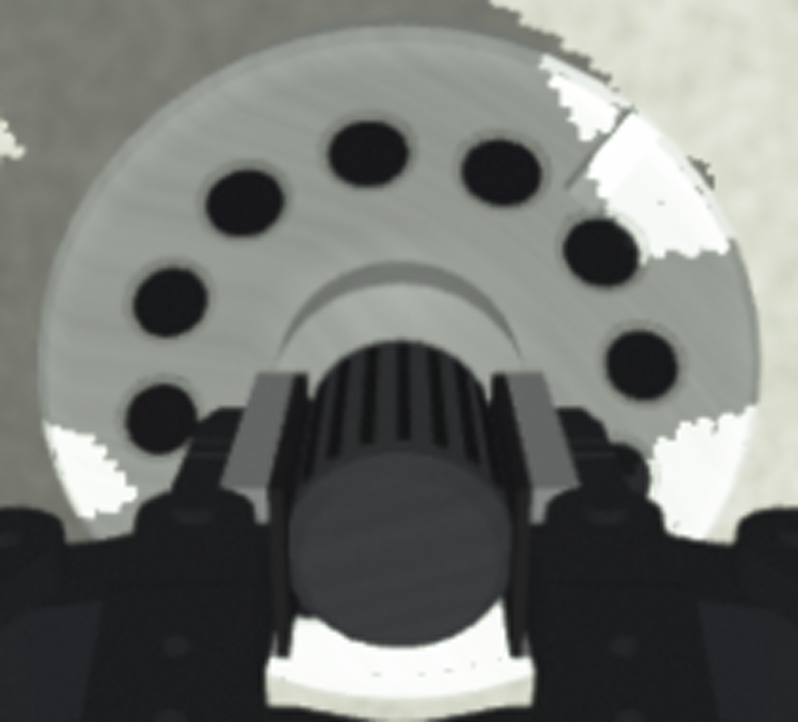

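Emit:
jog_arm --dr '[[0, 0, 0], [0, 0, 0], [0, 0, 0], [0, 0, 0], [0, 0, 0], [0, 0, 0], [0, 0, 0], [0, 0, 0], [0, 0, 0], [0, 0, 0]]' --slide '[[0, 0, -0.005], [0, 0, -0.012], [0, 0, -0.02], [0, 0, -0.025], [0, 0, -0.028], [0, 0, -0.025], [0, 0, -0.02], [0, 0, -0.015], [0, 0, -0.01], [0, 0, 0]]' --gripper '[-1, -1, -1, -1, -1, -1, -1, -1, -1, -1]'

```text
time_s: 7.5
position: [0.445, -0.297, 0.2197]
tool_rot: [[0.257, -0.966, 0.002], [-0.966, -0.257, -0.002], [0.002, -0.001, -1.0]]
ft_force: [0.2, 0.1, -4.6]
grip_width: 0.0246
```

Emit:
jog_arm --dr '[[0, 0, 0], [0, 0, 0], [0, 0, 0], [0, 0, 0], [0, 0, 0], [0, 0, 0], [0, 0, 0], [0, 0, 0], [0, 0, 0], [0, 0, 0]]' --slide '[[0, 0, 0], [0, 0, 0], [0, 0, 0], [0, 0, 0], [0, 0, 0], [0, 0, 0], [0, 0, 0], [0, 0, 0], [0, 0, 0], [0, 0, 0]]' --gripper '[-1, -1, -1, -1, -1, -1, -1, -1, -1, -1]'

```text
time_s: 8.5
position: [0.4447, -0.2967, 0.2183]
tool_rot: [[0.257, -0.966, 0.0], [-0.966, -0.257, -0.0], [0.0, -0.0, -1.0]]
ft_force: [0.2, 0.3, -5.7]
grip_width: 0.0246
```

Run:
```python
from h import *
s=observe()
for k in ['time_s','q','position','tool_rot','ft_force','wrist_torque','grip_width']: print(k,np.round(s[k],4).tolist())
d=grab('wrist','wrist7')
P=s['position']
zoom('wrist7','z7',150,130,210,190,3.8)
p=np.array(P); p1=s['position']
print('rot',wray(d,0,0,0)*0)
s=observe(); print(s['ft_force'])
dx=np.array([.5938,.1410])-np.array(s['position'][:2]); R=np.array(s['tool_rot']); print(dx, R.T@np.array([*dx,0]))
```

```text
time_s 8.5
q [-46.4062, 21.3518, 79.2034, 0.0, 79.4442, 28.7122]
position [0.4447, -0.2967, 0.2183]
tool_rot [[0.2568, -0.9665, 0.0], [-0.9665, -0.2568, -0.0], [0.0, -0.0, -1.0]]
ft_force [0.1856, 0.3253, -5.7208]
wrist_torque [-0.0386, -0.0445, 0.0189]
grip_width 0.0246
rot [0. 0. 0.]
[ 0.53139556 -0.01380936 -5.1299856 ]
[0.14904291 0.43768438] [-3.84696830e-01 -2.56495138e-01 -9.41646247e-06]
```

View pics/z7.png

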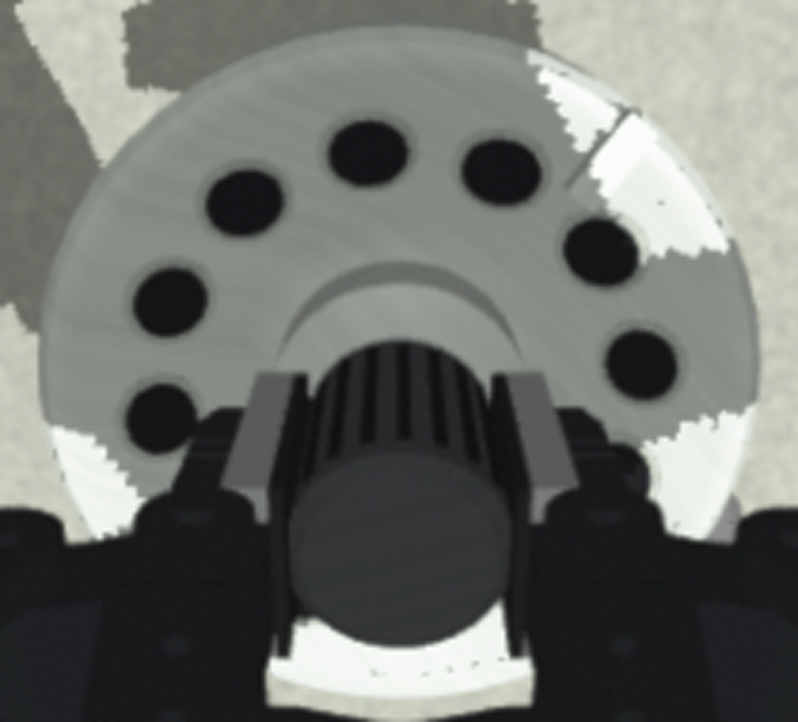

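Emit:
jog_arm --dr '[[0, 0, 0], [0, 0, 0], [0, 0, 0], [0, 0, 0], [0, 0, 0], [0, 0, 0], [0, 0, 0], [0, 0, 0], [0, 0, 0], [0, 0, 0]]' --slide '[[-0.015, -0.01, 0], [-0.03, -0.02, 0], [-0.04, -0.0268, 0], [-0.044, -0.0295, 0], [-0.044, -0.0295, 0], [-0.044, -0.0295, 0], [-0.044, -0.0295, 0], [-0.044, -0.0295, 0], [-0.04, -0.0268, 0], [-0.025, -0.0167, 0]]' --gripper '[-1, -1, -1, -1, -1, -1, -1, -1, -1, -1]'

```text
time_s: 9.55
position: [0.5848, 0.1138, 0.2182]
tool_rot: [[0.259, -0.966, 0.0], [-0.966, -0.259, 0.001], [-0.001, -0.0, -1.0]]
ft_force: [-0.2, -0.4, -5.7]
grip_width: 0.0244
```

Emit:
jog_arm --dr '[[0, 0, 0], [0, 0, 0], [0, 0, -0.047], [0, 0, -0.048], [0, 0, -0.048], [0, 0, -0.048], [0, 0, -0.048], [0, 0, -0.047], [0, 0, 0], [0, 0, 0]]' --slide '[[-0.0098, -0.0065, 0], [-0.005, -0.0033, 0], [0, 0, 0], [0, 0, 0], [0, 0, 0], [0, 0, 0], [0, 0, 0], [0, 0, 0], [0, 0, 0], [0, 0, 0]]' --gripper '[-1, -1, -1, -1, -1, -1, -1, -1, -1, -1]'

```text
time_s: 10.55
position: [0.59, 0.1264, 0.2184]
tool_rot: [[0.517, -0.856, -0.0], [-0.856, -0.517, -0.0], [0.0, 0.0, -1.0]]
ft_force: [0.5, 0.1, -4.9]
grip_width: 0.0244
```

Run:
```python
from h import *
s=observe()
for k in ['time_s','q','position','tool_rot','ft_force','wrist_torque','grip_width']: print(k,np.round(s[k],4).tolist())
grab('wrist','wrist8');grab('top','top8');grab('scene','scene8')
zoom('wrist8','z8',110,60,300,270,2)
z=lambda n,x,y,w,h: cv2.resize(cv2.imread(f'pics/{n}.png')[y:y+h,x:x+w],(400,300),interpolation=cv2.INTER_CUBIC)
cv2.imwrite('pics/zb8.png',np.hstack([z('top8',160,151,80,60),z('scene8',240,170,120,90)]))
```

```text
time_s 10.55
q [0.8665, 28.1712, 67.7596, -0.0122, 84.0758, 59.7362]
position [0.59, 0.1264, 0.2184]
tool_rot [[0.517, -0.856, -0.0001], [-0.856, -0.517, -0.0002], [0.0001, 0.0002, -1.0]]
ft_force [0.4947, 0.0603, -4.8533]
wrist_torque [0.0278, 0.0333, 0.0246]
grip_width 0.0244
```

View pics/z8.png

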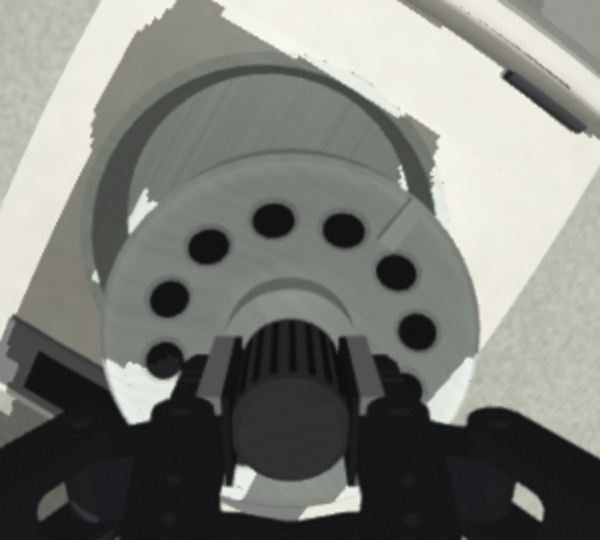

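View pics/zb8.png

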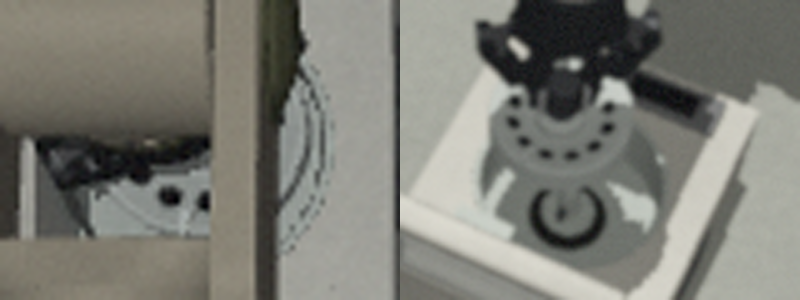

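Emit:
jog_arm --dr '[[0, 0, 0], [0, 0, 0], [0, 0, 0], [0, 0, 0], [0, 0, 0], [0, 0, 0], [0, 0, 0], [0, 0, 0], [0, 0, 0], [0, 0, 0]]' --slide '[[-0.0055, -0.0058, 0], [-0.005, -0.006, 0], [0, 0, 0], [0, 0, 0.008], [0, 0, 0.01], [0, 0, 0.01], [0, 0, 0.008], [0, 0, 0], [0, 0, 0], [0, 0, 0]]' --gripper '[-1, -1, -1, -1, -1, -1, -1, -1, -1, -1]'

```text
time_s: 11.7
position: [0.5949, 0.1424, 0.1828]
tool_rot: [[0.519, -0.855, 0.001], [-0.855, -0.519, 0.0], [0.001, -0.001, -1.0]]
ft_force: [0.5, -0.5, -5.8]
grip_width: 0.0243
```

Run:
```python
from h import *
s=observe()
for k in ['time_s','q','position','tool_rot','ft_force','wrist_torque','grip_width']: print(k,np.round(s[k],4).tolist())
grab('scene','scene9');grab('wrist','wrist9')
z=lambda n,x,y,w,h: cv2.resize(cv2.imread(f'pics/{n}.png')[y:y+h,x:x+w],(800,600),interpolation=cv2.INTER_CUBIC)
cv2.imwrite('pics/zb9.png',z('scene9',240,180,100,75))
```

```text
time_s 11.7
q [2.3853, 30.5449, 69.6293, 0.0004, 79.7651, 61.1144]
position [0.5949, 0.1424, 0.1828]
tool_rot [[0.5191, -0.8547, 0.0011], [-0.8547, -0.5191, 0.0001], [0.0005, -0.0009, -1.0]]
ft_force [0.5242, -0.4687, -5.7665]
wrist_torque [-0.001, -0.0012, 0.0524]
grip_width 0.0243
```

View pics/zb9.png

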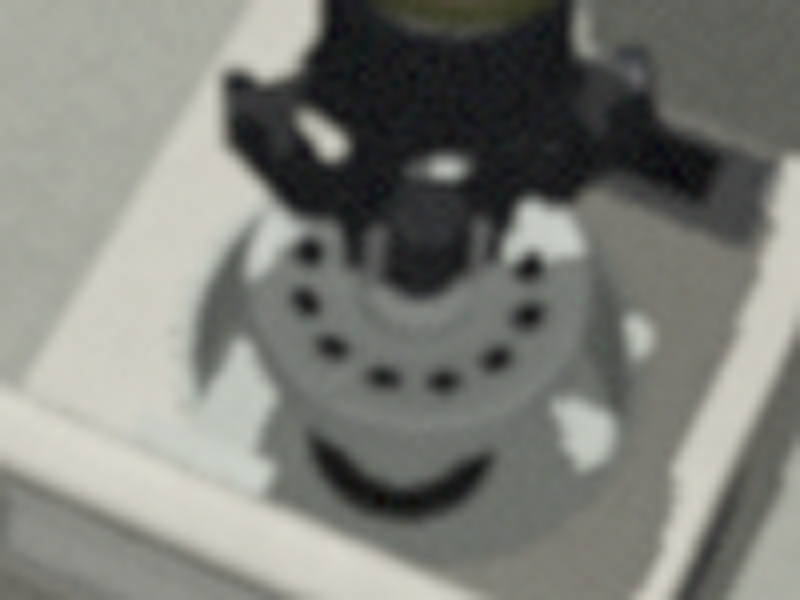

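Run:
```python
from h import *
d=np.load('pics/scene9.npz')
def proj(X):
    c=d['R']@np.array(X)+d['t']; p=d['camera_matrix']@c; return p[:2]/p[2]
def zz(p): return (p-np.array([240,180])+.5)*8-.5
c=np.array([.5938,.1410])
a=np.linspace(0,2*np.pi,73)
E=np.array([zz(proj([c[0]+.055*np.cos(t),c[1]+.055*np.sin(t),.1245+.038])) for t in a])
print('rim expected cols',E[:,0].min(),E[:,0].max(),'rows',E[:,1].min(),E[:,1].max())
# holes expected r=.0367,z~.1245+.033
th=np.radians(-6.9+15+30*np.arange(12))
for t in th: print(np.round(zz(proj([c[0]+.037*np.cos(t),c[1]+.037*np.sin(t),.1245+.034])),0),end=' ')
d0=np.load('pics/scene0.npz')
zoom('scene0','zs0',240,180,100,75,8)
print('shoulder',zz(proj([*c,.062])), 'shaft end',zz(proj([*c,.096])))
g=cv2.cvtColor(cv2.resize(d['pixels'][180:255,240:340],(800,600),interpolation=cv2.INTER_CUBIC),cv2.COLOR_BGR2GRAY)
m=(g[230:400,280:560]<85).astype(np.uint8)
n,l,st,cc=cv2.connectedComponentsWithStats(m)
print();print([np.round(cc[i]+[280,230]).tolist() for i in range(1,n) if 150<st[i,4]<2000])
```

```text
rim expected cols 245.1684430066898 588.1779698373907 rows 127.42074946523303 421.9621530379011
[381. 372.] [442. 376.] [495. 353.] [526. 310.] [528. 259.] [499. 213.] [449. 185.] [391. 182.] [338. 203.] [306. 245.] [303. 296.] [330. 343.] shoulder [400.57174289 420.5193807 ] shaft end [405.67823089 372.17304763]

[[309.0, 253.0], [529.0, 270.0], [306.0, 302.0], [528.0, 316.0], [332.0, 347.0], [496.0, 359.0], [384.0, 378.0], [443.0, 381.0]]
```

View pics/zs0.png

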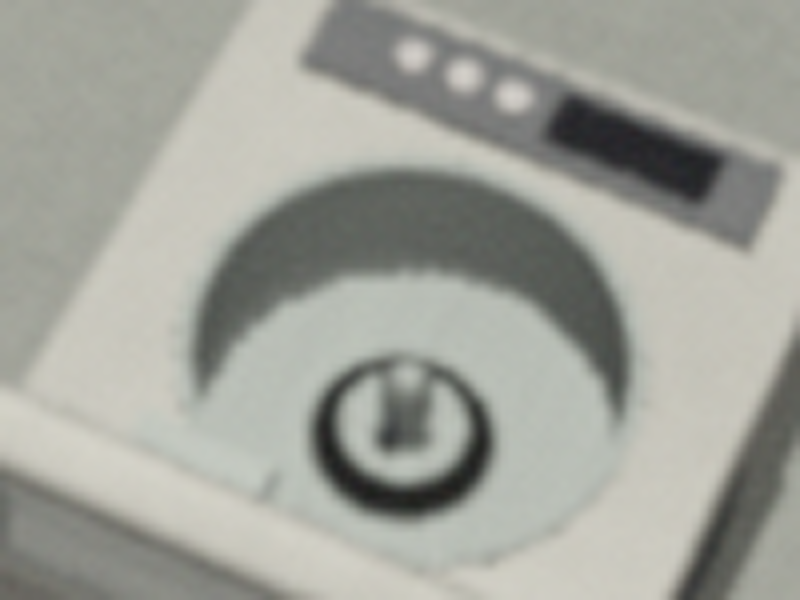

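Emit:
jog_arm --dr '[[0, 0, 0], [0, 0, 0], [0, 0, 0], [0, 0, 0], [0, 0, 0], [0, 0, 0], [0, 0, 0], [0, 0, 0], [0, 0, 0], [0, 0, 0]]' --slide '[[0.0005, 0.0005, 0.006], [0, 0, 0.008], [0, 0, 0.007], [0, 0, 0.004], [0, 0, 0.002], [0, 0, 0.002], [0, 0, 0.002], [0, 0, 0], [0, 0, 0], [0, 0, 0]]' --gripper '[-1, -1, -1, -1, -1, -1, -1, -1, -1, -1]'

```text
time_s: 12.8
position: [0.5946, 0.1417, 0.1515]
tool_rot: [[0.519, -0.855, 0.0], [-0.855, -0.519, 0.0], [0.0, -0.0, -1.0]]
ft_force: [-0.6, 0.6, -5.9]
grip_width: 0.0243
```

```bash
cat > st.py <<'E'
from h import *
s=observe()
for k in ['time_s','position','ft_force','wrist_torque','grip_width']: print(k,np.round(s[k],4).tolist())
R=np.array(s['tool_rot']); print('rotor z',s['position'][2]-.0583,'yaw',np.degrees(np.arctan2(R[1,0],R[0,0])),'tilt',R[:,2].round(4))
E
python3 st.py
```

```text
time_s 12.8
position [0.5946, 0.1417, 0.1515]
ft_force [-0.6191, 0.5684, -5.8822]
wrist_torque [0.0048, 0.0148, -0.0186]
grip_width 0.0243
rotor z 0.09320495725556247 yaw -58.72679866006612 tilt [ 4.e-04  0.e+00 -1.e+00]
```

Emit:
jog_arm --dr '[[0, 0, 0], [0, 0, 0], [0, 0, 0], [0, 0, 0], [0, 0, 0], [0, 0, 0], [0, 0, 0], [0, 0, 0], [0, 0, 0], [0, 0, 0]]' --slide '[[0, 0, 0.001], [0, 0, 0.001], [0, 0, 0.001], [0, 0, 0.001], [0, 0, 0.001], [0, 0, 0], [0, 0, 0], [0, 0, 0], [0, 0, 0], [0, 0, 0]]' --gripper '[-1, -1, -1, -1, -1, -1, -1, -1, -1, -1]'

```text
time_s: 13.8
position: [0.5945, 0.1417, 0.1464]
tool_rot: [[0.519, -0.855, 0.0], [-0.855, -0.519, 0.0], [0.0, -0.0, -1.0]]
ft_force: [0.1, 0.5, -6.3]
grip_width: 0.0243
```

```bash
python3 st.py
```

```text
time_s 13.8
position [0.5945, 0.1417, 0.1464]
ft_force [0.1003, 0.4986, -6.3477]
wrist_torque [-0.0141, 0.0169, -0.0276]
grip_width 0.0243
rotor z 0.08806719777483765 yaw -58.72878217430018 tilt [ 1.e-04  0.e+00 -1.e+00]
```

Emit:
jog_arm --dr '[[0, 0, 0], [0, 0, 0], [0, 0, 0], [0, 0, 0], [0, 0, 0], [0, 0, 0], [0, 0, 0], [0, 0, 0], [0, 0, 0], [0, 0, 0]]' --slide '[[0, 0, 0.001], [0, 0, 0.001], [0, 0, 0.001], [0, 0, 0.001], [0, 0, 0.001], [0, 0, 0.001], [0, 0, 0], [0, 0, 0], [0, 0, 0], [0, 0, 0]]' --gripper '[-1, -1, -1, -1, -1, -1, -1, -1, -1, -1]'

```text
time_s: 14.8
position: [0.5945, 0.1417, 0.1404]
tool_rot: [[0.519, -0.855, 0.0], [-0.855, -0.519, 0.0], [0.0, -0.0, -1.0]]
ft_force: [-0.0, 0.2, -5.4]
grip_width: 0.0246
```

```bash
python3 st.py
```

```text
time_s 14.8
position [0.5945, 0.1417, 0.1404]
ft_force [-0.0111, 0.198, -5.4236]
wrist_torque [-0.013, 0.0162, -0.0264]
grip_width 0.0246
rotor z 0.08208072627944152 yaw -58.72922874724438 tilt [ 1.e-04  0.e+00 -1.e+00]
```

Emit:
jog_arm --dr '[[0, 0, 0], [0, 0, 0], [0, 0, 0], [0, 0, 0], [0, 0, 0], [0, 0, 0], [0, 0, 0], [0, 0, 0], [0, 0, 0], [0, 0, 0]]' --slide '[[0, 0, 0.0005], [0, 0, 0.0005], [0, 0, 0.0005], [0, 0, 0.0005], [0, 0, 0.0005], [0, 0, 0.0005], [0, 0, 0], [0, 0, 0], [0, 0, 0], [0, 0, 0]]' --gripper '[-1, -1, -1, -1, -1, -1, -1, -1, -1, -1]'

```text
time_s: 15.8
position: [0.5945, 0.1417, 0.1373]
tool_rot: [[0.519, -0.855, -0.0], [-0.855, -0.519, -0.0], [-0.0, 0.0, -1.0]]
ft_force: [-0.1, 0.5, -5.5]
grip_width: 0.0249
```

```bash
python3 st.py
```

```text
time_s 15.8
position [0.5945, 0.1417, 0.1373]
ft_force [-0.0592, 0.4801, -5.524]
wrist_torque [0.0565, 0.0091, 0.0306]
grip_width 0.0249
rotor z 0.07904507316189557 yaw -58.72750846638795 tilt [-0. -0. -1.]
```

Emit:
jog_arm --dr '[[0, 0, 0], [0, 0, 0], [0, 0, 0], [0, 0, 0], [0, 0, 0], [0, 0, 0], [0, 0, 0], [0, 0, 0], [0, 0, 0], [0, 0, 0]]' --slide '[[0, 0, 0.0005], [0, 0, 0.0005], [0, 0, 0.0005], [0, 0, 0.0005], [0, 0, 0], [0, 0, 0], [0, 0, 0], [0, 0, 0], [0, 0, 0], [0, 0, 0]]' --gripper '[-1, -1, -1, -1, -1, -1, -1, -1, -1, -1]'

```text
time_s: 16.8
position: [0.5945, 0.1417, 0.1353]
tool_rot: [[0.519, -0.855, 0.0], [-0.855, -0.519, 0.0], [0.0, -0.0, -1.0]]
ft_force: [-0.3, -0.3, -4.7]
grip_width: 0.0245
```

```bash
python3 st.py
```

```text
time_s 16.8
position [0.5945, 0.1417, 0.1353]
ft_force [-0.3098, -0.3249, -4.7215]
wrist_torque [-0.0469, 0.0082, 0.0094]
grip_width 0.0245
rotor z 0.07703224267494568 yaw -58.73095261156279 tilt [ 1.e-04  0.e+00 -1.e+00]
```

Emit:
jog_arm --dr '[[0, 0, 0], [0, 0, 0], [0, 0, 0], [0, 0, 0], [0, 0, 0], [0, 0, 0], [0, 0, 0], [0, 0, 0], [0, 0, 0], [0, 0, 0]]' --slide '[[0, 0, 0.001], [0, 0, 0.001], [0, 0, 0.001], [0, 0, 0.001], [0, 0, 0.001], [0, 0, 0], [0, 0, 0], [0, 0, 0], [0, 0, 0], [0, 0, 0]]' --gripper '[-1, -1, -1, -1, -1, -1, -1, -1, -1, -1]'

```text
time_s: 17.8
position: [0.5945, 0.1417, 0.1304]
tool_rot: [[0.519, -0.855, 0.0], [-0.855, -0.519, 0.0], [0.0, -0.0, -1.0]]
ft_force: [-0.8, -0.1, -5.6]
grip_width: 0.0245
```

```bash
python3 st.py
```

```text
time_s 17.8
position [0.5945, 0.1417, 0.1304]
ft_force [-0.828, -0.1383, -5.6212]
wrist_torque [0.0012, 0.0032, -0.0002]
grip_width 0.0245
rotor z 0.07208027635451894 yaw -58.72705902024555 tilt [ 1.e-04  0.e+00 -1.e+00]
```

Emit:
jog_arm --dr '[[0, 0, 0], [0, 0, 0], [0, 0, 0], [0, 0, 0], [0, 0, 0], [0, 0, 0], [0, 0, 0], [0, 0, 0], [0, 0, 0], [0, 0, 0]]' --slide '[[0, 0, 0.001], [0, 0, 0.001], [0, 0, 0.001], [0, 0, 0.001], [0, 0, 0.001], [0, 0, 0.001], [0, 0, 0.001], [0, 0, 0.001], [0, 0, 0], [0, 0, 0]]' --gripper '[-1, -1, -1, -1, -1, -1, -1, -1, -1, -1]'

```text
time_s: 18.8
position: [0.5945, 0.1417, 0.1223]
tool_rot: [[0.519, -0.855, 0.0], [-0.855, -0.519, 0.0], [-0.0, -0.0, -1.0]]
ft_force: [-0.6, -0.7, -6.0]
grip_width: 0.0243
```

```bash
python3 st.py
```

```text
time_s 18.8
position [0.5945, 0.1417, 0.1223]
ft_force [-0.595, -0.659, -6.0076]
wrist_torque [-0.0031, 0.0136, -0.0304]
grip_width 0.0243
rotor z 0.06402473033202985 yaw -58.72844357630835 tilt [ 0.  0. -1.]
```

Still hanging freely at 64 mm, 2 mm above the shoulder. I'll lower in 0.5 mm rows until the load comes off.

Emit:
jog_arm --dr '[[0, 0, 0], [0, 0, 0], [0, 0, 0], [0, 0, 0], [0, 0, 0], [0, 0, 0], [0, 0, 0], [0, 0, 0], [0, 0, 0], [0, 0, 0]]' --slide '[[0, 0, 0.0005], [0, 0, 0.0005], [0, 0, 0.0005], [0, 0, 0.0005], [0, 0, 0], [0, 0, 0], [0, 0, 0], [0, 0, 0], [0, 0, 0], [0, 0, 0]]' --gripper '[-1, -1, -1, -1, -1, -1, -1, -1, -1, -1]'

```text
time_s: 19.8
position: [0.5945, 0.1417, 0.1204]
tool_rot: [[0.519, -0.855, 0.0], [-0.855, -0.519, 0.0], [0.0, -0.0, -1.0]]
ft_force: [-0.3, -0.3, -4.3]
grip_width: 0.0251
```

```bash
python3 st.py
```

```text
time_s 19.8
position [0.5945, 0.1417, 0.1204]
ft_force [-0.2529, -0.3288, -4.3087]
wrist_torque [0.0057, 0.0202, 0.0368]
grip_width 0.0251
rotor z 0.062079412534414215 yaw -58.725150588670985 tilt [ 1.e-04  0.e+00 -1.e+00]
```

Emit:
jog_arm --dr '[[0, 0, 0], [0, 0, 0], [0, 0, 0], [0, 0, 0], [0, 0, 0], [0, 0, 0], [0, 0, 0], [0, 0, 0], [0, 0, 0], [0, 0, 0]]' --slide '[[0, 0, 0.0003], [0, 0, 0.0003], [0, 0, 0.0003], [0, 0, 0], [0, 0, 0], [0, 0, 0], [0, 0, 0], [0, 0, 0], [0, 0, 0], [0, 0, 0]]' --gripper '[-1, -1, -1, -1, -1, -1, -1, -1, -1, -1]'

```text
time_s: 20.8
position: [0.5946, 0.1417, 0.1195]
tool_rot: [[0.519, -0.855, 0.0], [-0.855, -0.519, 0.0], [0.0, -0.0, -1.0]]
ft_force: [-1.6, 0.9, 2.6]
grip_width: 0.0246
```

```bash
python3 st.py
```

```text
time_s 20.8
position [0.5946, 0.1417, 0.1195]
ft_force [-1.6152, 0.902, 2.6222]
wrist_torque [0.0016, 0.2605, 0.015]
grip_width 0.0246
rotor z 0.061220421160204354 yaw -58.729439864001556 tilt [ 2.e-04  1.e-04 -1.e+00]
```

Emit:
jog_arm --dr '[[0, 0, 0], [0, 0, 0], [0, 0, 0], [0, 0, 0], [0, 0, 0], [0, 0, 0], [0, 0, 0], [0, 0, 0], [0, 0, 0], [0, 0, 0]]' --slide '[[0, 0, 0], [0, 0, 0], [0, 0, 0], [0, 0, 0], [0, 0, 0], [0, 0, 0], [0, 0, 0], [0, 0, 0], [0, 0, 0], [0, 0, 0]]' --gripper '[-0.4, -0.35, -0.3, -0.25, -0.2, -0.1, 0, 0.1, 0.2, 0.2]'

```text
time_s: 21.8
position: [0.5945, 0.1417, 0.1194]
tool_rot: [[0.519, -0.855, -0.0], [-0.855, -0.519, -0.0], [-0.0, 0.0, -1.0]]
ft_force: [0.6, 0.8, 0.8]
grip_width: 0.0512
```

```bash
python3 st.py
python3 - <<'E'
from h import *
grab('wrist','wrist10');grab('scene','scene10')
zoom('wrist10','z10',110,60,300,270,2)
zoom('scene10','zs10',240,180,100,75,8)
E
```

```text
time_s 21.8
position [0.5945, 0.1417, 0.1194]
ft_force [0.6338, 0.8261, 0.7776]
wrist_torque [-0.0151, -0.0115, 0.04]
grip_width 0.0512
rotor z 0.06111745633487902 yaw -58.7270066332654 tilt [-0. -0. -1.]
```

View pics/z10.png

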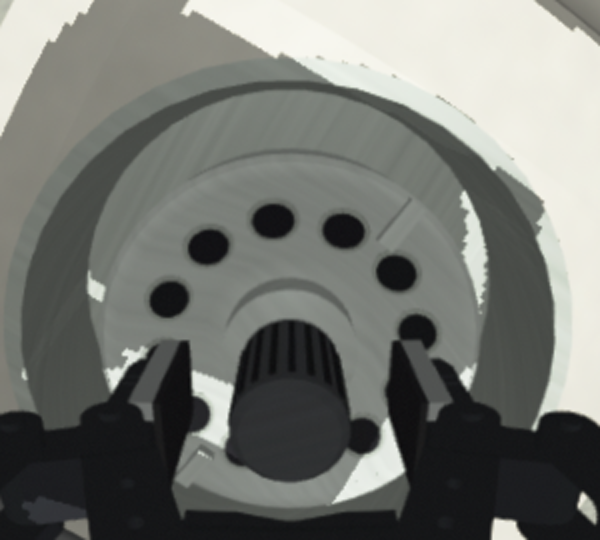

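The rotor sits in the bowl with its knob centred between the open pads, at about (290,430) in the zoom. The force has dropped to zero. Next is straight up.

Emit:
jog_arm --dr '[[0, 0, 0], [0, 0, 0], [0, 0, 0], [0, 0, 0], [0, 0, 0], [0, 0, 0], [0, 0, 0], [0, 0, 0], [0, 0, 0], [0, 0, 0]]' --slide '[[0, 0, -0.003], [0, 0, -0.007], [0, 0, -0.012], [0, 0, -0.02], [0, 0, -0.025], [0, 0, -0.025], [0, 0, -0.02], [0, 0, -0.01], [0, 0, 0], [0, 0, 0]]' --gripper '[0.2, 0.2, 0.2, 0.2, 0.2, 0.2, 0.2, 0.2, 0.2, 0.2]'

```text
time_s: 22.9
position: [0.5942, 0.1417, 0.2408]
tool_rot: [[0.519, -0.855, -0.001], [-0.855, -0.519, -0.0], [-0.001, 0.001, -1.0]]
ft_force: [0.2, 0.2, 0.1]
grip_width: 0.0509
```

Emit:
jog_arm --dr '[[0, 0, 0], [0, 0, 0], [0, 0, 0], [0, 0, 0], [0, 0, 0], [0, 0, 0], [0, 0, 0], [0, 0, 0], [0, 0, 0], [0, 0, 0]]' --slide '[[0, 0.01, 0], [0, 0.02, 0], [0, 0.02, 0], [0, 0.015, 0], [0, 0.01, 0], [0, 0, 0], [0, 0, 0], [0, 0, 0], [0, 0, 0], [0, 0, 0]]' --gripper '[0.2, 0.2, 0.2, 0.2, 0.2, 0.2, 0.2, 0.2, 0.2, 0.2]'

```text
time_s: 23.9
position: [0.5306, 0.1029, 0.2412]
tool_rot: [[0.519, -0.855, -0.0], [-0.855, -0.519, 0.0], [-0.0, 0.0, -1.0]]
ft_force: [-0.3, -0.4, -0.5]
grip_width: 0.0513
```

```bash
python3 st.py
python3 - <<'E'
from h import *
d=grab('wrist','wrist11');grab('scene','scene11')
zoom('wrist11','z11',150,0,240,230,2.6)
zoom('scene11','zs11',240,180,100,75,6)
E
```

```text
time_s 23.9
position [0.5306, 0.1029, 0.2412]
ft_force [-0.2838, -0.4258, -0.5196]
wrist_torque [0.0119, 0.0301, 0.0166]
grip_width 0.0513
rotor z 0.1829026488497471 yaw -58.714517437321255 tilt [-3.e-04  0.e+00 -1.e+00]
```

View pics/z11.png

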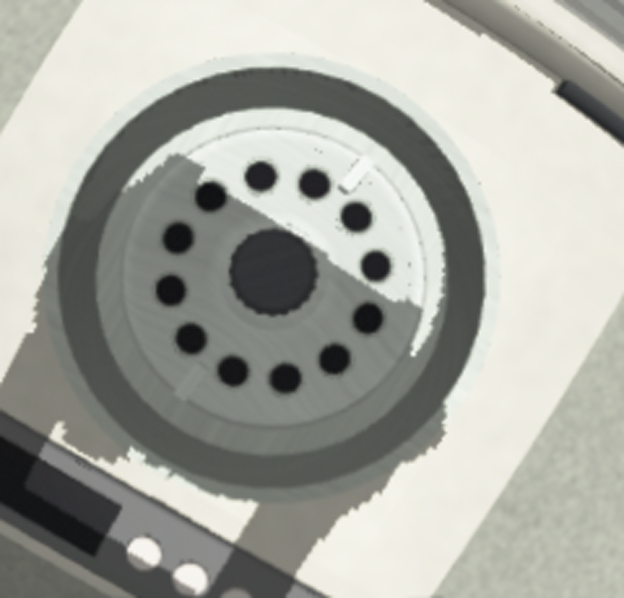

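View pics/zs11.png

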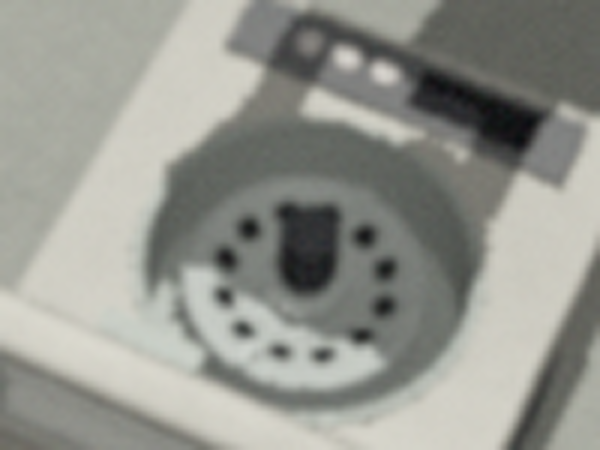

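Run:
```python
from h import *
d=np.load('pics/wrist11.npz')
f=lambda x,y,z: wray(d,150+(x+.5)/2.6-.5,(y+.5)/2.6-.5,z)
for z0 in (.0612,.080):
    a=f(356,174,z0+.041); b=f(189,383,z0+.041); print(z0,(a+b)/2,np.linalg.norm(a-b),np.degrees(np.arctan2(*(a-b)[1::-1])), f(273,272,z0+.082))
im=d['pixels']; g=cv2.cvtColor(im,cv2.COLOR_BGR2GRAY)[50:160,200:310]
n,l,st,c=cv2.connectedComponentsWithStats((g<45).astype(np.uint8))
H=[c[i]+[200,50] for i in range(1,n) if 20<st[i,4]<200]
for z0 in (.0612,.080):
    P=np.array([wray(d,*h,z0+.035) for h in H]); print(len(H),P.mean(0),np.linalg.norm(P[:,:2]-P[:,:2].mean(0),axis=1).mean(), '(on bench 0.0366)')
env.close_job()
```

```text
0.0612 [0.59344198 0.14045261 0.1022    ] 0.09376472126492946 -6.988742787418579 [0.59388571 0.14018954 0.1432    ]
0.08 [0.5929525  0.14011378 0.121     ] 0.0872256800973192 -6.988742787418575 [0.59327193 0.13981157 0.162     ]
12 [0.59394432 0.14032726 0.0962    ] 0.03651591602638196 (on bench 0.0366)
12 [0.59343123 0.14000436 0.115     ] 0.0340247843669852 (on bench 0.0366)
the job is handed in; nothing more can be done
```

I fitted the twelve-place rotor on the drive spindle, let it go, and handed the job in at about 24 s of the 64 s allowed. No verdict was reported.

- **Alignment:** From the wrist camera, the rotor's ribs lay at −23.2° and the spindle's key at about −6.8°. I lifted the rotor by its knob and turned it about 16° in the air, so no turning against the key was needed. It slid past the key with no change in force.
- **Seating:** I lowered it in steps of 0.3 to 1 mm until the load came onto the shoulder, with the rotor at 61.2 mm. That is 62 mm less the give of the rubber mounts. The force reading at that point puts the contact at about 8 N, against the 25 N limit. I then opened the gripper and backed away.
- **Last checks:**
  - The rib spacing (93.8 mm) and hole circle (36.5 mm) match the rotor only if it is fully home. Standing on the key they would read 87 mm and 34 mm.
  - The rotor axis measured (0.5934 to 0.5939, 0.140) m against the spindle's (0.5938, 0.1410) m.
  - The ribs are at −7.0°, in line with the key.
  - The wrist force is about zero.
- **Disagreements:**
  - Two wrist views of the rotor on the bench differed by 2 to 3 mm and 1°. I used the one taken from the same viewpoint as the spindle picture.
  - The first carry stopped about 15 mm short, and I corrected it before lowering.

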